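Refill the laundry soap dispenser in vending order and bolt it

TASK

Load the soap dispenser's column, one box at a time and lying flat, so that it will vend blue first, then green, then yellow: blue at the bottom, green on it, yellow on top. Then slide the bolt across the mouth, fully home into its keeper, and leave the red box and everything else on the table where it is.

Things in the scene. Friction and masses are not known exactly. Their poses are not given: they have to be found in the camera images.
- column_floor (a point): Centre of the column's floor, 40 mm above the table. The column is an open-topped aluminium magazine, inside 54 (its x) by 76 mm (y), z up. Smooth walls 62 mm high, flared lead-ins to 74 mm. The +x and -x sides are open windows 52 mm wide between corner strips: fingers holding a box by its long sides go down with it; the y ends are closed. A box let go just above its place settles flat.
- dispenser: Fixed white soap dispenser, 245 mm long (y) by 76 mm wide; origin on the table under the column's centre, axes as column_floor, yaw within 0.3 rad. Beside the column a white coin box at y = 50 to 198 mm, 108 mm tall, carries the bolt's track (rails to 116 mm above the table).
- keeper (a point): Mouth of the bolt's steel keeper, at y = -48 mm in the column_floor frame on the end of the column away from the coin box, 115 mm above the table; the keeper's top is 126 mm above the table.
- bolt (a joint): Travel (m) of the barrel bolt, a 10 mm round steel bar sliding along column_floor's -y over the column's mouth into the keeper. 0 = drawn back (tip at y = 58 mm), 0.112 = fully home (end stop). Starts drawn back at 0 to 0.012, clear of the mouth (beyond 0.015 it is in the way of boxes), stays where left, takes about 2.5 N. Underside 70 mm above the column floor, 4 mm over three stacked boxes.
- bolt_knob (a point): Grip point of the bolt's upright brass knob, a post 14 mm in diameter, from 79 to 116 mm above the column floor; this point is on its axis, 100 mm above the column floor (140 mm above the table). Moves with the bolt: in the column_floor frame x = 0, y = 0.172 - joint bolt. Axes as column_floor.
- red_soap (a point): Centre of the red soap box, same size and shape as the blue one; not to be loaded, a bystander.
- blue_soap (a point): Centre of the blue soap box, a loose rigid carton with a white mark on its top, lying flat on the table: 48 mm (its x) by 70 mm (its y) by 22 mm high (z), about 70 g. Centre 11 mm above its underside.
- green_soap (a point): Centre of the green soap box, a loose rigid carton with a white mark on its top, lying flat on the table: 48 mm (its x) by 70 mm (its y) by 22 mm high (z), about 70 g. Centre 11 mm above its underside.
- yellow_soap (a point): Centre of the yellow soap box, a loose rigid carton with a white mark on its top, lying flat on the table: 48 mm (its x) by 70 mm (its y) by 22 mm high (z), about 70 g. Centre 11 mm above its underside.
- jug_mid (a point): Bystander: white detergent bottle with blue label, 68 mm diameter, 165 mm tall; centre about half-way up.
- softener_mid (a point): Bystander: blue softener bottle, 68 mm diameter, 200 mm tall; centre half-way up.
- remover_mid (a point): Bystander: white stain-remover bottle with red cap, 62 mm diameter, 190 mm tall; centre half-way up.
- coincup_mid (a point): Bystander: red plastic cup for coins, 60 mm diameter, 55 mm tall; centre half-way up.
- tin_mid (a point): Bystander: small tin with green label, 50 mm diameter, 50 mm tall; centre half-way up.
- brush_mid (a point): Bystander: wooden stain brush lying flat, 130 mm long along its x, under 30 mm high; point near its middle.
- mug_mid (a point): Bystander: blue mug, 72 mm diameter, 85 mm tall; centre half-way up.
- blue_box: The blue soap box itself; origin at the centre of its underside, axes as its centre point.
- green_box: The green soap box itself; origin at the centre of its underside, axes as its centre point.
- yellow_box: The yellow soap box itself; origin at the centre of its underside, axes as its centre point.
Things that resemble listed ones, but are neither listed nor needed, are in the scene too. Several things look just like the yellow_box: the one meant starts farthest to the robot's left.

How it is judged:
On the way, in this order (a step that is already met when the one before it is completed fails the run):
1. the blue box lies flat on the column floor (x of blue_soap in the frame of column_floor between -0.006 and 0.006 m and y of blue_soap in the frame of column_floor between -0.006 and 0.006 m and z of blue_soap in the frame of column_floor between 0.007 and 0.015 m and angle between the z axis of blue_soap and the z axis of column_floor, either way round below 0.1 rad), for 0.2 s.
2. the green box lies flat on the blue one (all of step 1 and x of green_soap in the frame of column_floor between -0.006 and 0.006 m and y of green_soap in the frame of column_floor between -0.006 and 0.006 m and z of green_soap in the frame of column_floor between 0.029 and 0.037 m and angle between the z axis of green_soap and the z axis of column_floor, either way round below 0.1 rad), for 0.2 s.
3. the yellow box lies flat on the green one (all of step 2 and x of yellow_soap in the frame of column_floor between -0.006 and 0.006 m and y of yellow_soap in the frame of column_floor between -0.006 and 0.006 m and z of yellow_soap in the frame of column_floor between 0.051 and 0.059 m and angle between the z axis of yellow_soap and the z axis of column_floor, either way round below 0.1 rad), for 0.2 s.
4. the bolt is home in its keeper over the three boxes (all of step 3 and value of joint bolt above 0.106 m), for 0.2 s.
At the end, for the whole second after the job is handed in: Blue, green, yellow boxes at rest in the column in that order from the bottom, flat within 0.1 rad, each within 6 mm of the axis in x and y and 4 mm of its level (centres 11, 33, 55 mm above the floor); bolt within 6 mm of fully home (travel over 0.106) (all of step 4 and linear speed of each of blue_box, green_box, yellow_box below 0.02 m/s); the robot touches nothing.
It fails at once if the red box is moved (by more than 30 mm) (distance of red_soap from where it was at the start of the episode above 0.03 m).
It fails at once if a bottle, cup, tin, mug or brush on the table is disturbed (moved more than 30 mm) (distance of any of jug_mid, softener_mid, remover_mid, coincup_mid, tin_mid, brush_mid, mug_mid from where it was at the start of the episode above 0.03 m).
It also fails if it takes over 72 s, if anything falls off the work surface, if the arm or the gripper's body presses on something with over 40 N, if the wrist force passes 120 N, or if a joint passes its speed limit or range.

ROBOT

A 6-joint arm with a two-finger parallel gripper is mounted at the origin on the work surface. World frame = base frame: x ahead of the robot, y to its left, z up, the work surface at z = 0. Lengths are in m, angles in rad, forces in N, time in s.
With the tool pointing down it reaches from about 0.35 to 0.975 m from the base axis. Payload 4.9 kg.
Tool frame: the origin (TCP) lies on the centre line of the jaws, within the pads' length; the fingertips stand 14 mm ahead of it and the grasp point (between the pads) lies 5 mm behind it; z points along the fingers, y is the line along which they close (so a half turn about z gives the same grasp; the last joint's range is limited). The gripper opens to 85 mm and grips with 20 to 120 N. Pads are 22 mm wide; open, the fingers measure 114 mm over their backs; the gripper's body (76 mm by 85 mm) begins 54 mm behind the grasp point. The pads swing forward as they close: fully open they stand 13 mm farther back than shut.
Start: joints at [-1.46, 0.053, 1.613, -0, 1.476, -0.119], TCP at [0.142, -0.609, 0.245] pointing down, gripper open.
Joint ranges: [-3.01, 3.01], [-1.01, 2.22], [0.06, 2.58], [-1.02, 4.17], [0.09, 2.62], [-3.14, 3.14]. Speed limits (rad/s): [2.57, 2.57, 3.14, 3.14, 3.14, 3.14].

INTERFACE

Orientations are given as a unit quaternion [w, x, y, z].
In Python, from plant import * gives the robot as it stands.
- The arm moves only by the tool send_rows, never from a script. Its argument "steps" is a list of rows, each an object with "translation": the shift along the tool's x, y, z in cm, a list of three; "delta_rot": the turn, a rotation vector about the tool's x, y, z in rad, a list of three; "jaw": the finger opening in cm, from 0 to 8.54. In form: [{"translation": [dx, dy, dz], "delta_rot": [rx, ry, rz], "jaw": jaw}, ...]. A call has exactly 8 rows; each row is the pose to reach, as a shift and turn from the pose commanded when the call began, along the tool's axes at that moment; what a row does not reach only later rows make up. A row lasts 1/10 s, in which the tool goes at most 50 mm and 8.59 degrees, less where a joint would pass 70% of its speed; a pose out of reach is approached as far as the arm can. A call with a gripper value outside its range is refused whole. The fingers move at their own pace and stop on an object; the grip force is fixed at half the most. Time passes only in rows, so rows that repeat a pose let the fingers close, or fill a call up. It gives the time, the measured TCP pose, the force, the opening and the grip force at its end, in the units of the state.
- state(): the state, without advancing time (a new reading comes with each control period).
- grab_frame(name): name is "scene" or "top" or "wrist"; returns a dict with "pixels" (384x512x3 uint8, blue, green, red), "range_z" (384x512 float32, m along the optical axis (not along the pixel's ray), 0 where there is no reading), "fx", "fy", "cx", "cy" (pixels), "rvec" (rotation vector, rad) and "tvec" (3), from world to camera coordinates, as OpenCV has them. Camera axes: x right, y down, z forward; pixel columns grow to the right and rows downward; lengths in m; the calibration is good to about 2 mm. A picture is of the moment at which its call begins.
- job_done(): hands the job in; it is judged then, once.
The state is a dict: "time": time; "joint_pos": joint angles; "joint_vel": joint speeds; "joint_efforts": joint torques, N m; "tool_pos": TCP position; "tool_rot": TCP orientation; "contact_force": force on the tool from outside, world axes, zero at the start; "ft_torque": the same for the moment, N m; "gripper_width": opening from 0.0 (shut) to 1.0 (fully open); "grasp_force": force on a finger pad.
Only numpy, scipy, OpenCV 4.12 (cv2) and the standard library are available. Lean on these libraries where they do the work, as an engineer would, in place of code of your own. Each camera call takes 0.05 s, during which the arm holds its last target. There are 200 camera calls.

## Working session

There is one attempt and no reset: what is moved stays moved. The work goes in short steps, Python scripts to look and compute and a tool call to move; the robot and the scene stay as the last step left them, time stands still between calls to the robot, and variables do not carry over. Pictures are saved under pics/ and viewed, at most 10 in all, crops included, and the job is handed in when it is done.

Besides the shell and the picture viewer there is one more tool, called after ">>>" as name(argument=value, ...), one argument or row to a line, values as JSON. send_rows: Moves the arm, as the interface text tells. Its arguments: {"type":"object","properties":{"steps":{"type":"array","items":{"type":"object","properties":{"translation":{"type":"array","items":{"type":"number"}},"delta_rot":{"type":"array","items":{"type":"number"}},"jaw":{"type":"number"}}}}},"required":["steps"]}

```bash
mkdir -p pics; ls; cat > h.py <<'E'
from plant import *
import numpy as np, cv2
from scipy.spatial.transform import Rotation as R
def pts(f):
    z=f["range_z"]; v,u=np.mgrid[:z.shape[0],:z.shape[1]]
    c=np.stack([(u-f["cx"])/f["fx"]*z,(v-f["cy"])/f["fy"]*z,z],-1)
    M=cv2.Rodrigues(np.array(f["rvec"],float))[0]
    w=(c-np.array(f["tvec"]).reshape(3))@M
    w[z==0]=np.nan
    return w
E
python3 - <<'E'
from h import *
for n in ("top","scene"):
    f=grab_frame(n); cv2.imwrite(f"pics/{n}0.png",f["pixels"]); np.savez(f"{n}0.npz",**f)
    print(n, f["fx"], -cv2.Rodrigues(np.array(f["rvec"],float))[0].T@np.array(f["tvec"]).ravel())
print(state())
E
```

```text
pics
top 497.90769295193917 [ 0.31563213 -0.01718373  1.3904695 ]
scene 405.17078689105375 [0.86236905 0.36029581 0.97231038]
{'time': 0.1, 'joint_pos': array([-1.45995221e+00,  5.33343135e-02,  1.61413618e+00, -1.38807994e-05,
        1.47602733e+00, -1.19009142e-01]), 'joint_vel': array([-0.00151665, -0.0015074 , -0.003457  ,  0.00096687, -0.00155448,
       -0.00120023]), 'joint_efforts': array([ 4.81812572e-05, -3.94905567e+01, -3.71363282e+01, -1.72828254e-04,
        3.92266302e-03,  1.04155635e-05]), 'tool_pos': array([ 0.14232813, -0.60802749,  0.24417124]), 'tool_rot': array([-9.52608989e-04,  9.93402674e-01,  1.14674409e-01, -3.01962588e-06]), 'contact_force': array([ 0.65331165, -0.30031524, -0.07207193]), 'ft_torque': array([-0.02893356, -0.0282913 , -0.01351394]), 'grasp_force': 0.0, 'gripper_width': 0.9949606350941541}
```

View pics/top0.png

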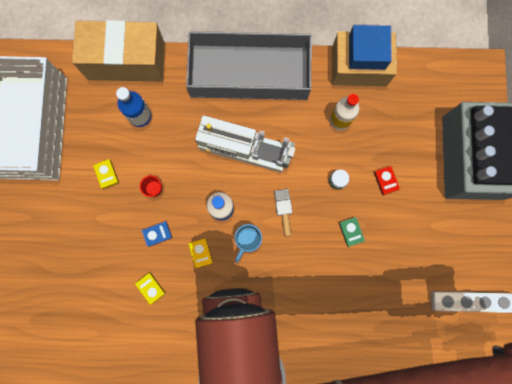

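View pics/scene0.png

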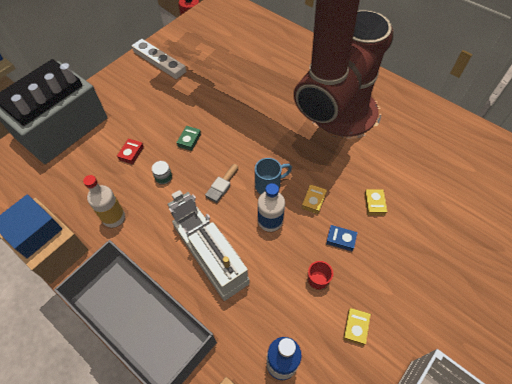

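The top view shows the robot at the bottom and its left on the image's left.
- **Yellow:** there are three lookalikes at (106,174), (150,288) and (200,252). The farthest left is (106,174).
- **Other boxes:** blue is at (157,234), green at (351,231) and red at (387,180).
- **Dispenser:** the column is near (272,152) and the knob near (209,127).

Next I'll measure the poses.

```bash
cat >> h.py <<'E'
def boxes(f,col,zlo=0.012,zhi=0.035):
    "centre xy, long-axis angle of each flat carton of a colour seen in frame"
    w=pts(f); hsv=cv2.cvtColor(f["pixels"],cv2.COLOR_BGR2HSV)
    lo,hi={"blue":((100,120,60),(125,255,255)),"green":((60,80,40),(90,255,255)),"yellow":((22,120,120),(35,255,255))}[col]
    m=cv2.morphologyEx(cv2.inRange(hsv,lo,hi),cv2.MORPH_CLOSE,np.ones((5,5)))
    out=[]
    for c in cv2.findContours(m,cv2.RETR_EXTERNAL,cv2.CHAIN_APPROX_NONE)[0]:
        if cv2.contourArea(c)<150: continue
        k=np.zeros_like(m); cv2.drawContours(k,[c],-1,1,-1)
        p=w[k>0]; p=p[np.isfinite(p[:,0])&(p[:,2]>zlo)&(p[:,2]<zhi)]
        if len(p)<100: continue
        (x,y),s,_=r=cv2.minAreaRect((p[:,:2]*1000).astype(np.float32))
        b=cv2.boxPoints(r); e=[b[1]-b[0],b[2]-b[1]]; e=max(e,key=np.linalg.norm)
        out.append((col,np.round([x,y],1),np.round(s,1),round(float(np.arctan2(e[1],e[0])%np.pi),3),np.round(np.median(p[:,2])*1000,1),c.reshape(-1,2).mean(0).astype(int)))
    return out
E
python3 - <<'E'
from h import *
f=dict(np.load("top0.npz"))
for c in ("blue","green","yellow"):
    for b in boxes(f,c): print(b)
w=pts(f)
x,y,z=w[...,0],w[...,1],w[...,2]
# dispenser coin-box top
reg=np.zeros(z.shape,bool); reg[105:180,185:305]=1
for lo,hi in((.095,.13),(.13,.17),(.03,.05)):
    k=reg&(z>lo)&(z<hi); p=w[k]
    r=cv2.minAreaRect((p[:,:2]*1000).astype(np.float32)); print(lo,len(p),r,p.mean(0), np.median(p[:,2]))
g=w[reg&(z>.06)]; print(cv2.minAreaRect((g[:,:2]*1000).astype(np.float32)))
h=f["pixels"][100:180,185:305]; cv2.imwrite("pics/disp0.png",cv2.resize(h,None,fx=6,fy=6,interpolation=cv2.INTER_CUBIC))
print(pts(f)[170:178:3,106], w[188,384])
h=np.hstack([cv2.resize(f["pixels"][150:310,80:220],None,fx=3,fy=3)]); cv2.imwrite("pics/yel.png",h)
E
```

```text
('blue', array([384.6, 240.7]), array([46.1, 68.2]), 1.959, np.float64(23.0), array([156, 233]))
('green', array([ 403. , -293.9]), array([67.1, 45.8]), 0.341, np.float64(24.3), array([351, 231]))
('yellow', array([237.2, 252.3]), array([70.1, 49.2]), 0.687, np.float64(22.7), array([149, 288]))
('yellow', array([335.6, 119. ]), array([69.4, 46.7]), 0.316, np.float64(23.2), array([199, 252]))
('yellow', array([549.2, 391.6]), array([71.3, 50. ]), 0.402, np.float64(22.6), array([105, 173]))
0.095 1802 ((630.4227294921875, 1.277801513671875), (259.8056335449219, 74.1181640625), 74.9346694946289) [0.63694587 0.02944558 0.11127724] 0.11045296292982881
0.13 45 ((628.567626953125, -10.949447631835938), (235.162841796875, 17.110519409179688), 74.47691345214844) [0.64646612 0.06182964 0.14743761] 0.15285832610167205
0.03 851 ((631.7073364257812, 5.547248840332031), (247.43145751953125, 78.23591613769531), 76.04097747802734) [ 0.61223897 -0.04634277  0.04141935] 0.04152156854722965
((629.84521484375, 1.433258056640625), (259.8056335449219, 75.3143310546875), 74.9346694946289)
[[0.55752542 0.38930825 0.02533117]
 [0.5491029  0.38884928 0.02506937]
 [0.54030203 0.38768867 0.02717259]] [ 0.52447892 -0.3844807   0.02365943]
```

View pics/disp0.png

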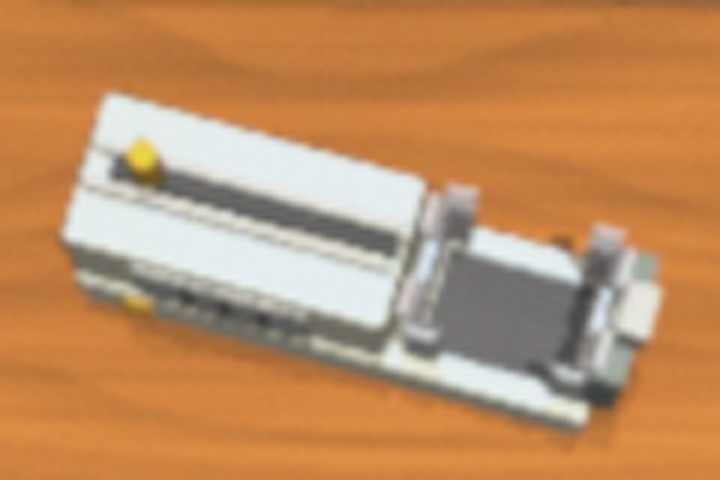

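View pics/yel.png

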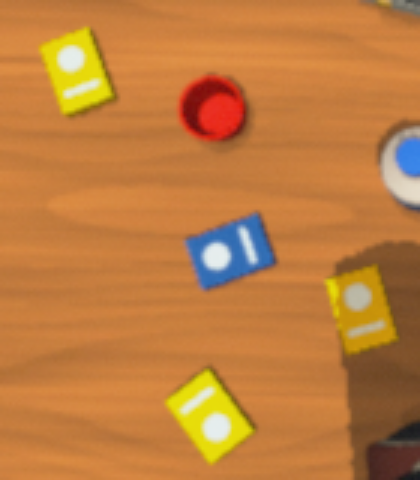

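The crop confirms yellow at (106,174) is the leftmost. In the dispenser view the knob is drawn back on the left and the column is open on the right. I'll move above the column for a closer look.

```bash
cat >> h.py <<'E'
def plan(*targets):
    "targets (x,y,z mm, tool-x yaw): translation cm and delta_rot in the current tool axes"
    s=state(); q=s["tool_rot"]; T=R.from_quat([q[1],q[2],q[3],q[0]]); p=s["tool_pos"]
    print("t",round(s["time"],2),"now",np.round(p*1000,1),"F",np.round(s["contact_force"],1),"w",round(s["gripper_width"]*85.4,1),"g",s["grasp_force"])
    for x,y,z,yaw in targets:
        G=R.from_euler("z",yaw)*R.from_quat([1,0,0,0])
        print(np.round(T.inv().apply(np.array([x,y,z])/1000-p)*100,2),np.round((T.inv()*G).as_rotvec(),3))
E
python3 - <<'E'
from h import *
plan((380,-350,320,.8),(600,-60,330,1.32))
E
```

```text
t 0.1 now [ 142.3 -608.   244.2] F [ 0.7 -0.3 -0.1] w 85.0 g 0.0
[ 29.02 -19.72  -7.54] [-0.002 -0.001 -0.57 ]
[ 57.05 -42.95  -8.49] [-2.00e-03 -1.00e-03 -1.09e+00]
```

>>> send_rows(
  steps=[
    {"translation":[57,-43,-8.5],"delta_rot":[0,0,-1.09],"jaw":8.5},
    {"translation":[57,-43,-8.5],"delta_rot":[0,0,-1.09],"jaw":8.5},
    {"translation":[57,-43,-8.5],"delta_rot":[0,0,-1.09],"jaw":8.5},
    {"translation":[57,-43,-8.5],"delta_rot":[0,0,-1.09],"jaw":8.5},
    {"translation":[57,-43,-8.5],"delta_rot":[0,0,-1.09],"jaw":8.5},
    {"translation":[57,-43,-8.5],"delta_rot":[0,0,-1.09],"jaw":8.5},
    {"translation":[57,-43,-8.5],"delta_rot":[0,0,-1.09],"jaw":8.5},
    {"translation":[57,-43,-8.5],"delta_rot":[0,0,-1.09],"jaw":8.5},
  ],
)

```text
time: 0.9
tool_pos: [0.3973, -0.3015, 0.2924]
tool_rot: [-0.0, 0.789, 0.614, 0.0]
contact_force: [1.3, -0.5, -0.0]
gripper_width: 0.992
grasp_force: 0.0
```

```bash
python3 - <<'E'
from h import *
plan((600,-60,330,1.32))
E
```

```text
t 0.9 now [ 397.3 -301.5  292.4] F [ 1.3 -0.5 -0. ] w 84.7 g 0.0
[28.38 13.72 -3.75] [-0.    -0.     0.003]
```

>>> send_rows(
  steps=[
    {"translation":[28.4,13.7,-3.8],"delta_rot":[0,0,0],"jaw":8.5},
    {"translation":[28.4,13.7,-3.8],"delta_rot":[0,0,0],"jaw":8.5},
    {"translation":[28.4,13.7,-3.8],"delta_rot":[0,0,0],"jaw":8.5},
    {"translation":[28.4,13.7,-3.8],"delta_rot":[0,0,0],"jaw":8.5},
    {"translation":[28.4,13.7,-3.8],"delta_rot":[0,0,0],"jaw":8.5},
    {"translation":[28.4,13.7,-3.8],"delta_rot":[0,0,0],"jaw":8.5},
    {"translation":[28.4,13.7,-3.8],"delta_rot":[0,0,0],"jaw":8.5},
    {"translation":[28.4,13.7,-3.8],"delta_rot":[0,0,0],"jaw":8.5},
  ],
)

```text
time: 1.7
tool_pos: [0.6007, -0.0606, 0.33]
tool_rot: [-0.0, 0.789, 0.614, -0.0]
contact_force: [0.3, -0.7, 0.3]
gripper_width: 0.995
grasp_force: 0.0
```

```bash
python3 - <<'E'
from h import *
f=grab_frame("wrist"); np.savez("w1.npz",**f); cv2.imwrite("pics/w1.png",f["pixels"])
plan((600,-60,330,1.32))
w=pts(f); print(f["fx"],[np.round(np.nanpercentile(w[...,2],q),3) for q in (1,20,50,80,99)])
E
```

```text
t 1.75 now [599.8 -61.9 329.9] F [ 1.2 -1.  -0.2] w 84.8 g 0.0
[ 0.19 -0.03 -0.01] [-0.001  0.001  0.001]
323.759210509798 [np.float64(-0.001), np.float64(0.001), np.float64(0.005), np.float64(0.117), np.float64(0.404)]
```

View pics/w1.png

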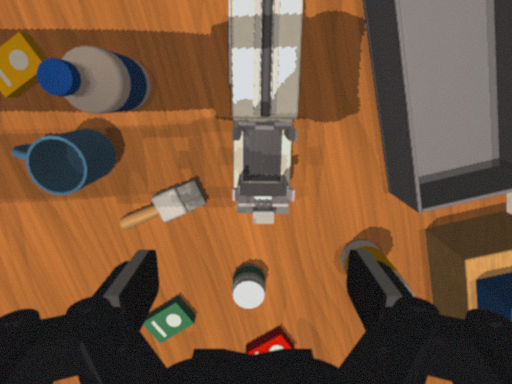

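The wrist view shows the column floor around (265,155), the keeper at (263,217) and the coin box above it. I'll fit its pose from depth.

```bash
cat > fit.py <<'E'
from h import *
w=pts(dict(np.load("w1.npz")))
o=np.array([.6134,-.0677]); yaw=-.244
for it in range(3):
    c,s=np.cos(yaw),np.sin(yaw); d=w[...,:2]-o
    lx=d[...,0]*c+d[...,1]*s; ly=-d[...,0]*s+d[...,1]*c; z=w[...,2]
    near=(abs(lx)<.06)
    # coin box top: per-row-slice edge midpoints
    top=near&(z>.1)&(z<.113)&(ly>.055)
    ys=np.arange(.06,.15,.005); E=[]
    for y in ys:
        k=lx[top&(abs(ly-y)<.0025)]
        E.append((np.percentile(k,1),np.percentile(k,99)) if len(k)>10 else (np.nan,)*2)
    E=np.array(E); ok=np.isfinite(E[:,0]); a,b=np.polyfit(ys[ok],E[ok].mean(1),1)
    print("mid slope",a,"off",b,"width",np.nanmean(E[:,1]-E[:,0]))
    fl=(abs(lx)<.02)&(z>.034)&(z<.046)&(abs(ly)<.06)
    print("floor y",np.percentile(ly[fl],[1,50,99]),"z",np.median(z[fl]))
    col=near&(z>.085)&(z<.12)&(abs(ly)<.06)
    print("col x",np.percentile(lx[col],[1,99]),"y",np.percentile(ly[col],[1,99]))
    ci=near&(z>.1)&(z<.113)&(abs(lx)>.012)&(abs(lx)<.03)
    print("coin start",np.percentile(ly[ci&(ly>.045)],1))
    kp=(abs(lx)<.012)&(z>.118)&(z<.135)&(ly<-.02); print("keeper",ly[kp].min() if kp.any() else None,ly[kp].max() if kp.any() else None, np.median(lx[kp]) if kp.any() else None)
    base=near&(z>.03)&(z<.046)
    print("base x",np.percentile(lx[base&(abs(ly)<.02)],[1,99]))
    yaw-=a; o=o+b*np.array([c,s]); print("->",o,yaw)
E
python3 fit.py
```

```text
mid slope 0.013328391630755974 off -0.00200421341548795 width 0.06854735357585759
floor y [-0.03410263  0.00479621  0.04929118] z 0.041113982804792684
col x [-0.035684    0.03226431] y [-0.05327531  0.05986964]
coin start 0.04876486295063457
keeper -0.05747612394052445 -0.04341546298268891 -0.0016514324980800412
base x [-0.0386768   0.03531742]
-> [ 0.61145515 -0.06721581] -0.257328391630756
mid slope -0.0008955188423158412 off 8.203507972329753e-05 width 0.06852569588806204
floor y [-0.03409462  0.00458411  0.04927519] z 0.04110721784577878
col x [-0.03359248  0.03425699] y [-0.05315378  0.05955114]
coin start 0.048251367902918646
keeper -0.05752419159432686 -0.04343378422300086 -9.045117696408062e-05
base x [-0.03647967  0.03739806]
-> [ 0.61153449 -0.06723669] -0.2564328727884401
mid slope -3.61926127836837e-05 off 3.409610077589254e-06 width 0.06852484213664803
floor y [-0.0340998   0.00459406  0.04927584] z 0.04110776958356671
col x [-0.03370189  0.03421534] y [-0.0531764   0.05957642]
coin start 0.04820864685012749
keeper -0.0575192441101632 -0.04342787050606274 -0.00021709075511266301
base x [-0.03657569  0.03732035]
-> [ 0.61153778 -0.06723755] -0.2563966801756564
```

```bash
cat > prof.py <<'E'
from h import *
w=pts(dict(np.load("w1.npz"))); o=np.array([.6115,-.0672]); yaw=-.2564
c,s=np.cos(yaw),np.sin(yaw); d=w[...,:2]-o
lx=d[...,0]*c+d[...,1]*s; ly=-d[...,0]*s+d[...,1]*c; z=w[...,2]
k0=(abs(abs(lx)-.017)<.004)
for a in list(range(-60,-28,2))+list(range(30,64,2)):
    k=k0&(ly*1000>=a)&(ly*1000<a+2)
    if k.any(): print(a,k.sum(),np.round(np.percentile(z[k]*1000,[5,50,95]),0))
b=(np.load("top0.npz")); f=dict(b); w=pts(f); d=w[...,:2]-o
lx=d[...,0]*c+d[...,1]*s; ly=-d[...,0]*s+d[...,1]*c; z=w[...,2]
k=(abs(lx)<.03)&(z>.1)&(z<.114)&(ly>.07)&(ly<.25); print("coin end",np.percentile(ly[k],[98,99.5]))
k=(abs(lx)<.01)&(z>.13)&(z<.17)&(ly>.1); print("knob",np.median(ly[k]),np.median(lx[k]),k.sum())
plan((384.6,240.7,260,1.959))
E
python3 prof.py
```

```text
-54 24 [103. 105. 106.]
-52 20 [104. 105. 106.]
-50 25 [104. 105. 106.]
-48 23 [104. 105. 106.]
-46 6 [105. 105. 106.]
-44 10 [111. 112. 113.]
-42 17 [112. 113. 114.]
-40 30 [112. 114. 115.]
-38 42 [107. 110. 113.]
-36 133 [ 42.  88. 107.]
-34 96 [ 41.  76. 100.]
-32 19 [40. 41. 41.]
-30 17 [40. 41. 43.]
30 23 [40. 41. 42.]
32 16 [40. 41. 42.]
34 26 [40. 41. 42.]
42 20 [103. 105. 107.]
44 34 [ 44. 109. 112.]
46 50 [ 40. 113. 115.]
48 51 [ 40. 112. 114.]
50 13 [112. 113. 114.]
54 32 [106. 108. 109.]
56 29 [108. 109. 110.]
58 30 [108. 109. 110.]
60 27 [108. 109. 110.]
62 30 [108. 109. 110.]
coin end [0.19883947 0.20044354]
knob 0.38264772297568334 -0.0008625897389234888 251
t 1.75 now [599.8 -61.9 329.9] F [ 1.2 -1.  -0.2] w 84.8 g 0.0
[ 24.02 -28.32   7.01] [-0.002  0.    -0.638]
```

```bash
python3 - <<'E'
from h import *
f=dict(np.load("w1.npz")); M=cv2.Rodrigues(f["rvec"])[0]
C=-M.T@f["tvec"].ravel(); T=R.from_euler("z",np.arctan2(.9686,.2487))*R.from_quat([1,0,0,0])
p=np.array([.5998,-.0619,.3299]); print("cam in tool",T.inv().apply(C-p),"axis",T.inv().apply(M[2]))
for h in (.2,.26): # where a box under the TCP appears
    q=C-p+p; X=M@(np.array([p[0],p[1],p[2]-h]))+f["tvec"].ravel(); print(h,X[:2]/X[2]*[f["fx"],f["fy"]]+[f["cx"],f["cy"]])
plan((384.6,240.7,260,1.959))
for col in("green",): print(boxes(f,col))
E
```

```text
cam in tool [ 0.07420455  0.00019506 -0.12946154] axis [-2.88466482e-01  4.63590542e-04  9.57489882e-01]
0.2 [252.04697668 170.94813113]
0.26 [252.12683179 160.0962981 ]
t 1.75 now [599.8 -61.9 329.9] F [ 1.2 -1.  -0.2] w 84.8 g 0.0
[ 24.02 -28.32   7.01] [-0.002  0.    -0.638]
[('green', array([ 402.4, -292.6]), array([69.5, 45.7]), 0.343, np.float64(22.7), array([169, 318]))]
```

>>> send_rows(
  steps=[
    {"translation":[24,-28.3,7],"delta_rot":[0,0,-0.638],"jaw":8.5},
    {"translation":[24,-28.3,7],"delta_rot":[0,0,-0.638],"jaw":8.5},
    {"translation":[24,-28.3,7],"delta_rot":[0,0,-0.638],"jaw":8.5},
    {"translation":[24,-28.3,7],"delta_rot":[0,0,-0.638],"jaw":8.5},
    {"translation":[24,-28.3,7],"delta_rot":[0,0,-0.638],"jaw":8.5},
    {"translation":[24,-28.3,7],"delta_rot":[0,0,-0.638],"jaw":8.5},
    {"translation":[24,-28.3,7],"delta_rot":[0,0,-0.638],"jaw":8.5},
    {"translation":[24,-28.3,7],"delta_rot":[0,0,-0.638],"jaw":8.5},
  ],
)

```text
time: 2.55
tool_pos: [0.383, 0.2406, 0.2592]
tool_rot: [-0.0, 0.558, 0.83, -0.001]
contact_force: [1.1, -0.2, -0.1]
gripper_width: 0.993
grasp_force: 0.0
```

```bash
python3 - <<'E'
from h import *
f=grab_frame("wrist"); np.savez("w2.npz",**f); cv2.imwrite("pics/w2.png",f["pixels"])
print(boxes(f,"blue"))
plan((384.6,240.7,100,1.959))
E
```

```text
[('blue', array([383.6, -39.1]), array([29.9,  5.2]), 0.228, np.float64(30.6), array([182, 347])), ('blue', array([375.4,  23.9]), array([38.1,  7.3]), 0.041, np.float64(28.0), array([180, 321])), ('blue', array([446.2,  90.5]), array([58.5, 16.9]), 0.489, np.float64(30.7), array([254, 301])), ('blue', array([693.5, 298. ]), array([ 9.8, 42.8]), 1.978, np.float64(18.7), array([505, 212])), ('blue', array([382.8, 244.2]), array([45.9, 67.6]), 1.949, np.float64(22.9), array([254, 158]))]
t 2.6 now [381.5 242.3 258.5] F [-0.8  0.7  0.5] w 84.9 g 0.0
[-0.31  0.28 15.85] [-0.003 -0.002  0.001]
```

Blue measures (383,244) in the wrist view. I'll go down and grip it.

>>> send_rows(
  steps=[
    {"translation":[0.2,0.1,5],"delta_rot":[0,0,0],"jaw":8.5},
    {"translation":[0.2,0.1,10],"delta_rot":[0,0,0],"jaw":8.5},
    {"translation":[0.2,0.1,15],"delta_rot":[0,0,0],"jaw":8.5},
    {"translation":[0.2,0.1,19],"delta_rot":[0,0,0],"jaw":8.5},
    {"translation":[0.2,0.1,22],"delta_rot":[0,0,0],"jaw":8.5},
    {"translation":[0.2,0.1,23.5],"delta_rot":[0,0,0],"jaw":8.5},
    {"translation":[0.2,0.1,24],"delta_rot":[0,0,0],"jaw":8.5},
    {"translation":[0.2,0.1,24],"delta_rot":[0,0,0],"jaw":8.5},
  ],
)

```text
time: 3.4
tool_pos: [0.3853, 0.2414, 0.0201]
tool_rot: [-0.0, 0.559, 0.829, -0.001]
contact_force: [-0.0, -1.7, 1.2]
gripper_width: 0.996
grasp_force: 0.0
```

>>> send_rows(
  steps=[
    {"translation":[0,0,0],"delta_rot":[0,0,0],"jaw":4},
    {"translation":[0,0,0],"delta_rot":[0,0,0],"jaw":4},
    {"translation":[0,0,0],"delta_rot":[0,0,0],"jaw":4},
    {"translation":[0,0,0],"delta_rot":[0,0,0],"jaw":4},
    {"translation":[0,0,0],"delta_rot":[0,0,0],"jaw":4},
    {"translation":[0,0,0],"delta_rot":[0,0,0],"jaw":4},
    {"translation":[0,0,0],"delta_rot":[0,0,0],"jaw":4},
    {"translation":[0,0,0],"delta_rot":[0,0,0],"jaw":4},
  ],
)

```text
time: 4.2
tool_pos: [0.387, 0.2432, 0.0223]
tool_rot: [0.001, 0.558, 0.83, 0.001]
contact_force: [-0.5, -1.3, 6.9]
gripper_width: 0.547
grasp_force: 63.7
```

```bash
python3 - <<'E'
from h import *
plan((612.3,-64.3,200,1.3144))
E
```

```text
t 4.2 now [387.  243.2  22.3] F [-0.5 -1.3  6.9] w 46.7 g 63.668614625930786
[-36.99   9.3  -17.73] [ 0.003 -0.001  0.644]
```

>>> send_rows(
  steps=[
    {"translation":[0,0,-5],"delta_rot":[0,0,0],"jaw":4},
    {"translation":[0,0,-10],"delta_rot":[0,0,0],"jaw":4},
    {"translation":[0,0,-15],"delta_rot":[0,0,0],"jaw":4},
    {"translation":[0,0,-20],"delta_rot":[0,0,0],"jaw":4},
    {"translation":[-3,0.7,-23],"delta_rot":[0,0,0.1],"jaw":4},
    {"translation":[-7,2,-24],"delta_rot":[0,0,0.24],"jaw":4},
    {"translation":[-11,3,-24],"delta_rot":[0,0,0.38],"jaw":4},
    {"translation":[-15,4,-24],"delta_rot":[0,0,0.5],"jaw":4},
  ],
)

```text
time: 5.0
tool_pos: [0.48, 0.1177, 0.2615]
tool_rot: [0.0, 0.747, 0.664, 0.001]
contact_force: [0.2, 0.5, -0.9]
gripper_width: 0.543
grasp_force: 62.9
```

```bash
python3 - <<'E'
from h import *
plan((612.3,-64.3,240,1.3144))
E
```

```text
t 5.0 now [480.  117.7 261.5] F [ 0.2  0.5 -0.9] w 46.4 g 62.87902593612671
[-16.53  15.27   2.17] [ 0.002 -0.001  0.139]
```

>>> send_rows(
  steps=[
    {"translation":[-16.5,15.3,0],"delta_rot":[0,0,0.139],"jaw":4},
    {"translation":[-16.5,15.3,0],"delta_rot":[0,0,0.139],"jaw":4},
    {"translation":[-16.5,15.3,0],"delta_rot":[0,0,0.139],"jaw":4},
    {"translation":[-16.5,15.3,0],"delta_rot":[0,0,0.139],"jaw":4},
    {"translation":[-16.5,15.3,2],"delta_rot":[0,0,0.139],"jaw":4},
    {"translation":[-16.5,15.3,4],"delta_rot":[0,0,0.139],"jaw":4},
    {"translation":[-16.5,15.3,4],"delta_rot":[0,0,0.139],"jaw":4},
    {"translation":[-16.5,15.3,4],"delta_rot":[0,0,0.139],"jaw":4},
  ],
)

```text
time: 5.8
tool_pos: [0.6121, -0.0619, 0.2201]
tool_rot: [-0.001, 0.79, 0.613, -0.0]
contact_force: [0.0, -0.1, -0.6]
gripper_width: 0.539
grasp_force: 62.9
```

```bash
python3 - <<'E'
from h import *
plan((612.3,-64.3,150,1.3144))
f=grab_frame("wrist"); np.savez("w3.npz",**f); cv2.imwrite("pics/w3.png",f["pixels"])
plan((612.3,-64.3,150,1.3144))
E
```

```text
t 5.8 now [612.1 -61.9 220.1] F [ 0.  -0.1 -0.6] w 46.0 g 62.85521864891052
[-0.22  0.09  7.01] [-0.002 -0.     0.005]
t 5.85 now [612.6 -61.8 221.4] F [-0.4  0.9 -1.1] w 46.0 g 62.85548686981201
[-0.25  0.03  7.14] [ 0.001 -0.     0.005]
```

View pics/w3.png

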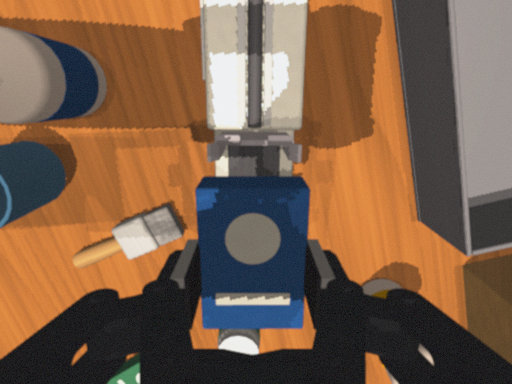

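The blue box is held squarely at (252,252), with the column mouth just behind it at (252,158). I'll measure both in this frame.

```bash
cat > rel.py <<'E'
import sys
from h import *
def rel(fn, show=True):
    f=dict(np.load(fn)); w=pts(f); z=w[...,2]
    s=state(); zt=s["tool_pos"][2]
    o=np.array([.6123,-.0643]); yaw=-.2564
    hsv=cv2.cvtColor(f["pixels"],cv2.COLOR_BGR2HSV)
    m=(z>zt-.022)&(z<zt+.012); m[:, :180]=0; m[:,330:]=0
    # carton top only: largest connected component of the flat height band, fingers cut off by saturation
    m&=(hsv[...,1]>60); m=cv2.morphologyEx(m.astype(np.uint8),cv2.MORPH_CLOSE,np.ones((9,9)))
    m=cv2.morphologyEx(m,cv2.MORPH_OPEN,np.ones((15,15)))
    n,l,st,_=cv2.connectedComponentsWithStats(m); i=1+np.argmax(st[1:,4])
    p=w[(l==i)&np.isfinite(z)]
    r=cv2.minAreaRect((p[:,:2]*1000).astype(np.float32)); print("box",r,"ztop",np.median(p[:,2]),"rect",st[i])
    c,sn=np.cos(yaw),np.sin(yaw); d=w[...,:2]-o
    lx=d[...,0]*c+d[...,1]*sn; ly=-d[...,0]*sn+d[...,1]*c
    b=np.array(r[0])/1000-o; print("box local",b[0]*c+b[1]*sn,-b[0]*sn+b[1]*c)
    t=s["tool_pos"][:2]-o; print("tcp local",t[0]*c+t[1]*sn,-t[0]*sn+t[1]*c)
    top=(abs(lx)<.06)&(z>.1)&(z<.113)&(ly>.055); E=[]; ys=np.arange(.06,.11,.005)
    for y in ys:
        k=lx[top&(abs(ly-y)<.0025)]; E.append((np.percentile(k,1),np.percentile(k,99)))
    E=np.array(E); print("slope,off",np.polyfit(ys,E.mean(1),1),"width",(E[:,1]-E[:,0]).mean())
    k0=(abs(abs(lx)-.017)<.006)
    for a in range(32,60,2):
        k=k0&(ly*1000>=a)&(ly*1000<a+2)
        if k.any(): print(a,k.sum(),np.round(np.percentile(z[k]*1000,[5,50,95]),0),end=";")
    print()
rel(sys.argv[1])
E
python3 rel.py w3.npz
```

```text
box ((595.7313232421875, -132.45278930664062), (218.74127197265625, 137.1138458251953), 74.67707824707031) ztop 0.22041128884600192 rect [  195   177   116   152 13589]
box local 0.0012565063198197932 -0.07012663496595624
tcp local -0.00031802241640010293 0.0024653939875917403
slope,off [ 0.00216831 -0.00019094] width 0.06860120200014683
32 258 [220. 221. 221.];34 263 [219. 220. 222.];36 263 [219. 220. 221.];38 715 [200. 212. 220.];40 59 [105. 107. 109.];42 193 [ 41.  61. 113.];44 111 [ 40. 113. 115.];46 87 [112. 113. 114.];50 26 [105. 107. 108.];52 81 [107. 108. 109.];54 95 [108. 109. 110.];56 95 [108. 109. 116.];58 82 [108. 109. 116.];
```

>>> send_rows(
  steps=[
    {"translation":[-0.25,0.05,4],"delta_rot":[0,0,0.005],"jaw":4},
    {"translation":[-0.25,0.05,6.5],"delta_rot":[0,0,0.005],"jaw":4},
    {"translation":[-0.25,0.05,8.5],"delta_rot":[0,0,0.005],"jaw":4},
    {"translation":[-0.25,0.05,10.5],"delta_rot":[0,0,0.005],"jaw":4},
    {"translation":[-0.25,0.05,12.5],"delta_rot":[0,0,0.005],"jaw":4},
    {"translation":[-0.25,0.05,14],"delta_rot":[0,0,0.005],"jaw":4},
    {"translation":[-0.25,0.05,15.2],"delta_rot":[0,0,0.005],"jaw":4},
    {"translation":[-0.25,0.05,15.4],"delta_rot":[0,0,0.005],"jaw":4},
  ],
)

```text
time: 6.65
tool_pos: [0.6118, -0.0644, 0.0656]
tool_rot: [-0.001, 0.792, 0.611, -0.001]
contact_force: [-0.3, 0.4, -1.1]
gripper_width: 0.541
grasp_force: 62.9
```

```bash
python3 - <<'E'
from h import *
plan((612.3,-64.3,65,1.3144))
E
```

```text
t 6.65 now [611.8 -64.4  65.6] F [-0.3  0.4 -1.1] w 46.2 g 62.89008378982544
[0.02 0.04 0.06] [-0.002  0.    -0.   ]
```

>>> send_rows(
  steps=[
    {"translation":[0,0,0],"delta_rot":[0,0,0],"jaw":6},
    {"translation":[0,0,0],"delta_rot":[0,0,0],"jaw":6},
    {"translation":[0,0,0],"delta_rot":[0,0,0],"jaw":6},
    {"translation":[0,0,0],"delta_rot":[0,0,0],"jaw":6},
    {"translation":[0,0,-3],"delta_rot":[0,0,0],"jaw":6},
    {"translation":[0,0,-7],"delta_rot":[0,0,0],"jaw":6},
    {"translation":[0,0,-12],"delta_rot":[0,0,0],"jaw":6},
    {"translation":[0,0,-17],"delta_rot":[0,0,0],"jaw":8.5},
  ],
)

```text
time: 7.45
tool_pos: [0.612, -0.0648, 0.2382]
tool_rot: [-0.0, 0.792, 0.611, -0.0]
contact_force: [0.5, 0.3, -1.0]
gripper_width: 0.851
grasp_force: 0.0
```

```bash
cat > chk.py <<'E'
import sys
from h import *
f=grab_frame("wrist"); np.savez(sys.argv[1]+".npz",**f); cv2.imwrite(f"pics/{sys.argv[1]}.png",f["pixels"])
w=pts(f); z=w[...,2]; o=np.array([.6123,-.0643]); yaw=-.2564
c,s=np.cos(yaw),np.sin(yaw); d=w[...,:2]-o
lx=d[...,0]*c+d[...,1]*s; ly=-d[...,0]*s+d[...,1]*c
k=(abs(lx)<.018)&(abs(ly)<.03)&(z>.05)&(z<.13); print(k.sum(),"z",np.percentile(z[k],[5,50,95]))
A=np.c_[lx[k],ly[k],np.ones(k.sum())]; print("tilt",np.linalg.lstsq(A,z[k],rcond=None)[0])
zt=np.median(z[k]); k=(abs(lx)<.04)&(abs(ly)<.04)&(abs(z-zt)<.004)
print("x",np.percentile(lx[k&(abs(ly)<.02)],[1,99]),"y",np.percentile(ly[k&(abs(lx)<.015)],[1,99]))
E
python3 chk.py w4; python3 - <<'E'
from h import *
plan((520,-180,260,.8),(402.4,-292.6,260,.343))
E
```

```text
2244 z [0.06178277 0.06291426 0.06411521]
tilt [0.00034869 0.00033455 0.06291849]
x [-0.02347474  0.02350673] y [-0.03711753  0.03396794]
t 7.5 now [616.4 -65.8 250.1] F [ 2.9 -0.9  6.7] w 79.8 g 0.0
[-13.5   -6.41  -1.1 ] [ 0.016 -0.005  0.514]
[-27.38 -14.92  -1.25] [ 0.015 -0.008  0.971]
```

Blue is flat and centred. Next is green.

>>> send_rows(
  steps=[
    {"translation":[-27.4,-14.5,-2],"delta_rot":[0,0,0.971],"jaw":8.5},
    {"translation":[-27.4,-14.5,-2],"delta_rot":[0,0,0.971],"jaw":8.5},
    {"translation":[-27.4,-14.5,-2],"delta_rot":[0,0,0.971],"jaw":8.5},
    {"translation":[-27.4,-14.5,-2],"delta_rot":[0,0,0.971],"jaw":8.5},
    {"translation":[-27.4,-14.5,-2],"delta_rot":[0,0,0.971],"jaw":8.5},
    {"translation":[-27.4,-14.5,-2],"delta_rot":[0,0,0.971],"jaw":8.5},
    {"translation":[-27.4,-14.5,-2],"delta_rot":[0,0,0.971],"jaw":8.5},
    {"translation":[-27.4,-14.5,-2],"delta_rot":[0,0,0.971],"jaw":8.5},
  ],
)

```text
time: 8.3
tool_pos: [0.4015, -0.2945, 0.2571]
tool_rot: [0.001, 0.986, 0.169, 0.0]
contact_force: [0.9, -0.3, -0.1]
gripper_width: 0.998
grasp_force: 0.0
```

```bash
python3 - <<'E'
from h import *
f=grab_frame("wrist"); np.savez("w5.npz",**f)
b=[q for q in boxes(f,"green") if q[2].min()>35]; print(b)
x,y=b[0][1]; a=b[0][3]
plan((x,y,22,a))
E
```

```text
[('green', array([ 401.2, -293.9]), array([68.6, 45.8]), 0.345, np.float64(22.9), array([250, 161]))]
t 8.35 now [ 402.3 -293.5  256.9] F [0.5 1.6 0.5] w 85.0 g 0.0
[-1.300e-01 -2.000e-02  2.349e+01] [ 0.001 -0.001 -0.003]
```

>>> send_rows(
  steps=[
    {"translation":[-0.1,0,5],"delta_rot":[0,0,0],"jaw":8.5},
    {"translation":[-0.1,0,10],"delta_rot":[0,0,0],"jaw":8.5},
    {"translation":[-0.1,0,15],"delta_rot":[0,0,0],"jaw":8.5},
    {"translation":[-0.1,0,19],"delta_rot":[0,0,0],"jaw":8.5},
    {"translation":[-0.1,0,22],"delta_rot":[0,0,0],"jaw":8.5},
    {"translation":[-0.1,0,23.2],"delta_rot":[0,0,0],"jaw":8.5},
    {"translation":[-0.1,0,23.5],"delta_rot":[0,0,0],"jaw":8.5},
    {"translation":[-0.1,0,23.5],"delta_rot":[0,0,0],"jaw":4},
  ],
)

```text
time: 9.15
tool_pos: [0.4027, -0.2935, 0.0226]
tool_rot: [0.001, 0.985, 0.171, 0.0]
contact_force: [-0.5, 0.2, 0.5]
gripper_width: 0.857
grasp_force: 0.0
```

>>> send_rows(
  steps=[
    {"translation":[0,0,0],"delta_rot":[0,0,0],"jaw":4},
    {"translation":[0,0,0],"delta_rot":[0,0,0],"jaw":4},
    {"translation":[0,0,0],"delta_rot":[0,0,0],"jaw":4},
    {"translation":[0,0,0],"delta_rot":[0,0,0],"jaw":4},
    {"translation":[0,0,0],"delta_rot":[0,0,0],"jaw":4},
    {"translation":[0,0,-5],"delta_rot":[0,0,0],"jaw":4},
    {"translation":[0,0,-10],"delta_rot":[0,0,0],"jaw":4},
    {"translation":[0,0,-15],"delta_rot":[0,0,0],"jaw":4},
  ],
)

```text
time: 9.95
tool_pos: [0.4012, -0.293, 0.1733]
tool_rot: [-0.0, 0.985, 0.17, -0.0]
contact_force: [0.9, -0.8, -1.7]
gripper_width: 0.541
grasp_force: 62.3
```

```bash
python3 - <<'E'
from h import *
plan((612.3,-64.3,260,1.3144))
E
```

```text
t 9.95 now [ 401.2 -293.   173.3] F [ 0.9 -0.8 -1.7] w 46.2 g 62.34126806259155
[ 27.57 -14.45  -8.66] [-0.    -0.    -0.972]
```

>>> send_rows(
  steps=[
    {"translation":[0,0,-5],"delta_rot":[0,0,0],"jaw":4},
    {"translation":[27.6,-14.4,-7],"delta_rot":[0,0,-0.972],"jaw":4},
    {"translation":[27.6,-14.4,-7],"delta_rot":[0,0,-0.972],"jaw":4},
    {"translation":[27.6,-14.4,-7],"delta_rot":[0,0,-0.972],"jaw":4},
    {"translation":[27.6,-14.4,-7],"delta_rot":[0,0,-0.972],"jaw":4},
    {"translation":[27.6,-14.4,-7],"delta_rot":[0,0,-0.972],"jaw":4},
    {"translation":[27.6,-14.4,-7],"delta_rot":[0,0,-0.972],"jaw":4},
    {"translation":[27.6,-14.4,-7],"delta_rot":[0,0,-0.972],"jaw":4},
  ],
)

```text
time: 10.75
tool_pos: [0.6154, -0.0613, 0.2423]
tool_rot: [0.0, 0.789, 0.614, 0.001]
contact_force: [-0.8, -0.8, -1.0]
gripper_width: 0.542
grasp_force: 62.4
```

>>> send_rows(
  steps=[
    {"translation":[0,0,3],"delta_rot":[0,0,0],"jaw":4},
    {"translation":[0,0,3],"delta_rot":[0,0,0],"jaw":4},
    {"translation":[0,0,3],"delta_rot":[0,0,0],"jaw":4},
    {"translation":[0,0,3],"delta_rot":[0,0,0],"jaw":4},
    {"translation":[0,0,3],"delta_rot":[0,0,0],"jaw":4},
    {"translation":[0,0,3],"delta_rot":[0,0,0],"jaw":4},
    {"translation":[0,0,3],"delta_rot":[0,0,0],"jaw":4},
    {"translation":[0,0,3],"delta_rot":[0,0,0],"jaw":4},
  ],
)

```text
time: 11.55
tool_pos: [0.6132, -0.0651, 0.212]
tool_rot: [0.0, 0.792, 0.611, 0.0]
contact_force: [0.1, 0.1, -0.7]
gripper_width: 0.544
grasp_force: 62.3
```

```bash
python3 - <<'E'
from h import *
plan((612.3,-64.3,87,1.3144))
f=grab_frame("wrist"); np.savez("w6.npz",**f)
plan((612.3,-64.3,87,1.3144))
E
python3 rel.py w6.npz
```

```text
t 11.55 now [613.2 -65.1 212. ] F [ 0.1  0.1 -0.7] w 46.5 g 62.32399106025696
[ 0.06 -0.12 12.5 ] [ 0.001 -0.     0.   ]
t 11.6 now [613.2 -65.1 211.8] F [ 1.   0.6 -0.5] w 45.9 g 62.323447465896606
[ 0.05 -0.11 12.48] [ 0. -0.  0.]
box ((594.204345703125, -131.25), (204.51751708984375, 131.07684326171875), 76.45477294921875) ztop 0.2104730453705621 rect [  196   183   114   123 10590]
box local -0.0005255803432800306 -0.06935040713459993
tcp local 0.0010530308895448327 -0.0005180401064341896
slope,off [-0.00128214  0.00012162] width 0.06856228326966034
32 433 [ 63. 200. 210.];38 32 [103. 104. 105.];40 65 [106. 107. 109.];42 178 [ 41.  61. 113.];44 133 [ 41. 113. 115.];46 101 [112. 113. 114.];50 27 [105. 106. 107.];52 98 [107. 108. 110.];54 99 [108. 109. 110.];56 97 [107. 109. 110.];58 99 [108. 109. 110.];
```

>>> send_rows(
  steps=[
    {"translation":[0.15,-0.1,3.5],"delta_rot":[0,0,0],"jaw":4},
    {"translation":[0.15,-0.1,5.5],"delta_rot":[0,0,0],"jaw":4},
    {"translation":[0.15,-0.1,7],"delta_rot":[0,0,0],"jaw":4},
    {"translation":[0.15,-0.1,8.5],"delta_rot":[0,0,0],"jaw":4},
    {"translation":[0.15,-0.1,10],"delta_rot":[0,0,0],"jaw":4},
    {"translation":[0.15,-0.1,11.3],"delta_rot":[0,0,0],"jaw":4},
    {"translation":[0.15,-0.1,12.2],"delta_rot":[0,0,0],"jaw":4},
    {"translation":[0.15,-0.1,12.3],"delta_rot":[0,0,0],"jaw":4},
  ],
)

```text
time: 12.4
tool_pos: [0.6118, -0.0631, 0.0869]
tool_rot: [-0.001, 0.792, 0.611, -0.001]
contact_force: [-0.7, -0.6, -1.2]
gripper_width: 0.542
grasp_force: 62.4
```

>>> send_rows(
  steps=[
    {"translation":[0,0,0],"delta_rot":[0,0,0],"jaw":6},
    {"translation":[0,0,0],"delta_rot":[0,0,0],"jaw":6},
    {"translation":[0,0,0],"delta_rot":[0,0,0],"jaw":6},
    {"translation":[0,0,0],"delta_rot":[0,0,0],"jaw":6},
    {"translation":[0,0,-3],"delta_rot":[0,0,0],"jaw":6},
    {"translation":[0,0,-7],"delta_rot":[0,0,0],"jaw":6},
    {"translation":[0,0,-12],"delta_rot":[0,0,0],"jaw":6},
    {"translation":[0,0,-16],"delta_rot":[0,0,0],"jaw":8.5},
  ],
)

```text
time: 13.2
tool_pos: [0.613, -0.0633, 0.252]
tool_rot: [0.001, 0.792, 0.611, 0.001]
contact_force: [1.0, 0.2, -0.8]
gripper_width: 0.851
grasp_force: 0.0
```

```bash
python3 chk.py w7; python3 - <<'E'
from h import *
plan((549.2,391.6,260,.402))
E
```

```text
2364 z [0.08380179 0.08490562 0.08611355]
tilt [-0.00159415  0.00095863  0.08493505]
x [-0.02389795  0.02300062] y [-0.03697178  0.03314048]
t 13.25 now [616.2 -64.  260.7] F [ 1.  -0.3  5.5] w 79.5 g 0.0
[ 42.38 -18.01  -0.18] [ 0.014 -0.007  0.913]
```

>>> send_rows(
  steps=[
    {"translation":[42.4,-17.7,-1.2],"delta_rot":[0,0,0.913],"jaw":8.5},
    {"translation":[42.4,-17.7,-1.2],"delta_rot":[0,0,0.913],"jaw":8.5},
    {"translation":[42.4,-17.7,-1.2],"delta_rot":[0,0,0.913],"jaw":8.5},
    {"translation":[42.4,-17.7,-1.2],"delta_rot":[0,0,0.913],"jaw":8.5},
    {"translation":[42.4,-17.7,-1.2],"delta_rot":[0,0,0.913],"jaw":8.5},
    {"translation":[42.4,-17.7,-1.2],"delta_rot":[0,0,0.913],"jaw":8.5},
    {"translation":[42.4,-17.7,-1.2],"delta_rot":[0,0,0.913],"jaw":8.5},
    {"translation":[42.4,-17.7,-1.2],"delta_rot":[0,0,0.913],"jaw":8.5},
  ],
)

```text
time: 14.05
tool_pos: [0.5588, 0.3192, 0.259]
tool_rot: [-0.0, 0.98, 0.199, 0.0]
contact_force: [1.5, -0.4, 0.1]
gripper_width: 0.993
grasp_force: 0.0
```

```bash
python3 - <<'E'
from h import *
plan((549.2,391.6,260,.402))
E
```

```text
t 14.05 now [558.8 319.2 259. ] F [ 1.5 -0.4  0.1] w 84.8 g 0.0
[ 1.94 -7.04 -0.1 ] [ 0.    -0.001 -0.001]
```

>>> send_rows(
  steps=[
    {"translation":[1.9,-7,0],"delta_rot":[0,0,0],"jaw":8.5},
    {"translation":[1.9,-7,0],"delta_rot":[0,0,0],"jaw":8.5},
    {"translation":[1.9,-7,0],"delta_rot":[0,0,0],"jaw":8.5},
    {"translation":[1.9,-7,0],"delta_rot":[0,0,0],"jaw":8.5},
    {"translation":[1.9,-7,0],"delta_rot":[0,0,0],"jaw":8.5},
    {"translation":[1.9,-7,0],"delta_rot":[0,0,0],"jaw":8.5},
    {"translation":[1.9,-7,0],"delta_rot":[0,0,0],"jaw":8.5},
    {"translation":[1.9,-7,0],"delta_rot":[0,0,0],"jaw":8.5},
  ],
)

```text
time: 14.85
tool_pos: [0.5498, 0.3884, 0.2588]
tool_rot: [-0.0, 0.98, 0.199, 0.0]
contact_force: [0.2, 0.6, 0.2]
gripper_width: 0.997
grasp_force: 0.0
```

```bash
python3 - <<'E'
from h import *
f=grab_frame("wrist"); np.savez("w8.npz",**f); cv2.imwrite("pics/w8.png",f["pixels"])
b=[q for q in boxes(f,"yellow") if q[2].min()>35]; print(b)
b=min(b,key=lambda q:np.hypot(*(q[1]-[549,391])))
plan((*b[1],22,b[3]))
E
```

```text
[]Traceback (most recent call last):
  File "<stdin>", line 4, in <module>
ValueError: min() iterable argument is empty
```

View pics/w8.png

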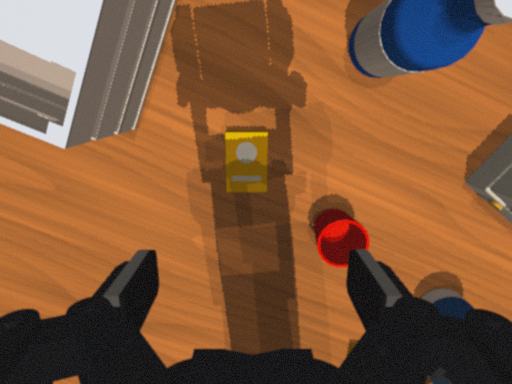

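The yellow box is in shadow at (246,161), with the cup clear at (341,240). I'll segment it by depth instead of colour.

```bash
python3 - <<'E'
from h import *
f=dict(np.load("w8.npz")); w=pts(f); k=np.zeros(w.shape[:2],bool); k[115:210,205:290]=1
z=w[...,2]; p=w[k&(z>.015)&(z<.035)]
r=cv2.minAreaRect((p[:,:2]*1000).astype(np.float32)); print(r,len(p))
plan((*r[0],22,.402))
E
```

```text
((547.2470703125, 394.200439453125), (70.14632415771484, 47.990509033203125), 23.468015670776367) 2537
t 14.9 now [549.7 388.6 258.8] F [-0.2 -0.3 -0.5] w 85.0 g 0.0
[-1.000e-02 -6.100e-01  2.368e+01] [-0.    -0.    -0.001]
```

>>> send_rows(
  steps=[
    {"translation":[0,-0.6,5],"delta_rot":[0,0,0],"jaw":8.5},
    {"translation":[0,-0.6,10],"delta_rot":[0,0,0],"jaw":8.5},
    {"translation":[0,-0.6,15],"delta_rot":[0,0,0],"jaw":8.5},
    {"translation":[0,-0.6,19],"delta_rot":[0,0,0],"jaw":8.5},
    {"translation":[0,-0.6,22],"delta_rot":[0,0,0],"jaw":8.5},
    {"translation":[0,-0.6,23.3],"delta_rot":[0,0,0],"jaw":8.5},
    {"translation":[0,-0.6,23.7],"delta_rot":[0,0,0],"jaw":8.5},
    {"translation":[0,-0.6,23.7],"delta_rot":[0,0,0],"jaw":4},
  ],
)

```text
time: 15.7
tool_pos: [0.5479, 0.395, 0.0227]
tool_rot: [-0.0, 0.98, 0.2, 0.001]
contact_force: [-0.1, -0.4, 0.0]
gripper_width: 0.849
grasp_force: 0.0
```

>>> send_rows(
  steps=[
    {"translation":[0,0,0],"delta_rot":[0,0,0],"jaw":4},
    {"translation":[0,0,0],"delta_rot":[0,0,0],"jaw":4},
    {"translation":[0,0,0],"delta_rot":[0,0,0],"jaw":4},
    {"translation":[0,0,0],"delta_rot":[0,0,0],"jaw":4},
    {"translation":[0,0,0],"delta_rot":[0,0,0],"jaw":4},
    {"translation":[0,0,-5],"delta_rot":[0,0,0],"jaw":4},
    {"translation":[0,0,-10],"delta_rot":[0,0,0],"jaw":4},
    {"translation":[0,0,-15],"delta_rot":[0,0,0],"jaw":4},
  ],
)

```text
time: 16.5
tool_pos: [0.5466, 0.3944, 0.1732]
tool_rot: [0.0, 0.98, 0.2, -0.0]
contact_force: [0.4, 0.9, 0.0]
gripper_width: 0.541
grasp_force: 62.4
```

```bash
python3 - <<'E'
from h import *
plan((612.3,-64.3,265,1.3144))
E
```

```text
t 16.5 now [546.6 394.4 173.2] F [0.4 0.9 0. ] w 46.2 g 62.44297742843628
[-11.9   44.79  -9.17] [-0.     0.001 -0.913]
```

>>> send_rows(
  steps=[
    {"translation":[0,0,-5],"delta_rot":[0,0,0],"jaw":4},
    {"translation":[0,2,-9],"delta_rot":[0,0,-0.1],"jaw":4},
    {"translation":[-11.9,44.8,-9],"delta_rot":[0,0,-0.913],"jaw":4},
    {"translation":[-11.9,44.8,-9],"delta_rot":[0,0,-0.913],"jaw":4},
    {"translation":[-11.9,44.8,-9],"delta_rot":[0,0,-0.913],"jaw":4},
    {"translation":[-11.9,44.8,-9],"delta_rot":[0,0,-0.913],"jaw":4},
    {"translation":[-11.9,44.8,-9],"delta_rot":[0,0,-0.913],"jaw":4},
    {"translation":[-11.9,44.8,-9],"delta_rot":[0,0,-0.913],"jaw":4},
  ],
)

```text
time: 17.3
tool_pos: [0.5927, 0.0864, 0.2621]
tool_rot: [0.0, 0.79, 0.613, 0.0]
contact_force: [-0.4, 0.4, -0.3]
gripper_width: 0.542
grasp_force: 62.5
```

```bash
python3 - <<'E'
from h import *
plan((612.3,-64.3,215,1.3144))
E
```

```text
t 17.3 now [592.7  86.4 262.1] F [-0.4  0.4 -0.3] w 46.3 g 62.45623469352722
[-14.12   5.63   4.71] [ 0.001 -0.     0.006]
```

>>> send_rows(
  steps=[
    {"translation":[-14.1,5.6,0],"delta_rot":[0,0,0.006],"jaw":4},
    {"translation":[-14.1,5.6,0],"delta_rot":[0,0,0.006],"jaw":4},
    {"translation":[-14.1,5.6,0],"delta_rot":[0,0,0.006],"jaw":4},
    {"translation":[-14.1,5.6,3],"delta_rot":[0,0,0.006],"jaw":4},
    {"translation":[-14.1,5.6,4.7],"delta_rot":[0,0,0.006],"jaw":4},
    {"translation":[-14.1,5.6,4.7],"delta_rot":[0,0,0.006],"jaw":4},
    {"translation":[-14.1,5.6,4.7],"delta_rot":[0,0,0.006],"jaw":4},
    {"translation":[-14.1,5.6,4.7],"delta_rot":[0,0,0.006],"jaw":4},
  ],
)

```text
time: 18.1
tool_pos: [0.6121, -0.0615, 0.2161]
tool_rot: [0.001, 0.793, 0.609, 0.001]
contact_force: [0.1, 0.2, -0.1]
gripper_width: 0.542
grasp_force: 62.4
```

```bash
python3 - <<'E'
from h import *
f=grab_frame("wrist"); np.savez("w9.npz",**f)
plan((612.3,-64.3,110,1.3144))
E
python3 rel.py w9.npz
```

```text
t 18.15 now [612.2 -61.6 216.3] F [ 0.1  0.4 -0.2] w 46.3 g 62.43590712547302
[-0.26  0.05 10.63] [ 0.002 -0.    -0.004]
box ((594.4522094726562, -130.44500732421875), (209.71214294433594, 133.123291015625), 75.18827819824219) ztop 0.21404067840804245 rect [  196   183   114   149 13507]
box local -0.0004899654914049117 -0.06850887208563665
tcp local -0.0007670834249558162 0.002609208265459071
slope,off [ 1.10244959e-03 -9.17405133e-05] width 0.06858892000518005
32 422 [ 66. 213. 215.];34 815 [194. 208. 214.];36 63 [197. 208. 214.];38 5 [103. 103. 104.];40 62 [104. 107. 108.];42 200 [ 41.  60. 113.];44 100 [113. 114. 115.];46 98 [112. 113. 114.];50 31 [106. 106. 107.];52 97 [107. 108. 109.];54 96 [108. 109. 110.];56 94 [108. 109. 110.];58 85 [107. 109. 110.];
```

>>> send_rows(
  steps=[
    {"translation":[0.1,0.05,3.5],"delta_rot":[0,0,0],"jaw":4},
    {"translation":[0.1,0.05,5],"delta_rot":[0,0,0],"jaw":4},
    {"translation":[0.1,0.05,6.5],"delta_rot":[0,0,0],"jaw":4},
    {"translation":[0.1,0.05,8],"delta_rot":[0,0,0],"jaw":4},
    {"translation":[0.1,0.05,9.2],"delta_rot":[0,0,0],"jaw":4},
    {"translation":[0.1,0.05,10],"delta_rot":[0,0,0],"jaw":4},
    {"translation":[0.1,0.05,10.5],"delta_rot":[0,0,0],"jaw":4},
    {"translation":[0.1,0.05,10.5],"delta_rot":[0,0,0],"jaw":4},
  ],
)

```text
time: 18.95
tool_pos: [0.6124, -0.0617, 0.1097]
tool_rot: [0.0, 0.793, 0.609, 0.0]
contact_force: [0.3, 0.3, 0.0]
gripper_width: 0.541
grasp_force: 62.4
```

>>> send_rows(
  steps=[
    {"translation":[0,0,0],"delta_rot":[0,0,0],"jaw":6},
    {"translation":[0,0,0],"delta_rot":[0,0,0],"jaw":6},
    {"translation":[0,0,0],"delta_rot":[0,0,0],"jaw":6},
    {"translation":[0,0,0],"delta_rot":[0,0,0],"jaw":6},
    {"translation":[0,0,-3],"delta_rot":[0,0,0],"jaw":6},
    {"translation":[0,0,-7],"delta_rot":[0,0,0],"jaw":6},
    {"translation":[0,0,-12],"delta_rot":[0,0,0],"jaw":6},
    {"translation":[0,0,-14],"delta_rot":[0,0,0],"jaw":6},
  ],
)

```text
time: 19.75
tool_pos: [0.6143, -0.062, 0.2562]
tool_rot: [0.003, 0.793, 0.609, 0.003]
contact_force: [-0.2, -0.7, 0.7]
gripper_width: 0.702
grasp_force: 0.0
```

```bash
python3 chk.py w10; python3 - <<'E'
from h import *
# knob from top + scene frames (start) and current wrist
o=np.array([.6123,-.0643]); yaw=-.2564; c,s=np.cos(yaw),np.sin(yaw)
for n in ("w10","w8","scene0","top0"):
    f=dict(np.load(n+".npz")); w=pts(f); d=w[...,:2]-o; z=w[...,2]
    lx=d[...,0]*c+d[...,1]*s; ly=-d[...,0]*s+d[...,1]*c
    k=(abs(lx)<.02)&(z>.125)&(z<.165)&(ly>.12)&(ly<.2)
    if k.sum()>5: print(n,k.sum(),"knob lx,ly",np.percentile(lx[k],[5,50,95]),np.percentile(ly[k],[5,50,95]),z[k].max())
plan((612.3+160*.2536,-64.3+160*.967,250,1.3144))
E
```

```text
2620 z [0.10578391 0.10693386 0.10802775]
tilt [0.00130942 0.00101568 0.10692157]
x [-0.02378806  0.02309308] y [-0.0389744   0.03535287]
scene0 61 knob lx,ly [-0.0044933   0.0012158   0.00652266] [0.16481459 0.17204998 0.17515909] 0.15903626668896947
top0 43 knob lx,ly [-0.00446757  0.00091055  0.00759969] [0.15948972 0.1646564  0.17154128] 0.16095001911861614
t 19.8 now [615.2 -62.3 258.6] F [0.2 0.9 1.6] w 60.0 g 0.0
[15.73 -0.33  0.87] [ 0.013 -0.    -0.006]
```

All three are stacked flat, with the top at 0.107 m. Next is the bolt knob.

>>> send_rows(
  steps=[
    {"translation":[16.4,0,0],"delta_rot":[0,0,0],"jaw":6},
    {"translation":[16.4,0,0],"delta_rot":[0,0,0],"jaw":6},
    {"translation":[16.4,0,0],"delta_rot":[0,0,0],"jaw":6},
    {"translation":[16.4,0,0],"delta_rot":[0,0,0],"jaw":6},
    {"translation":[16.4,0,0],"delta_rot":[0,0,0],"jaw":6},
    {"translation":[16.4,0,0],"delta_rot":[0,0,0],"jaw":6},
    {"translation":[16.4,0,0],"delta_rot":[0,0,0],"jaw":6},
    {"translation":[16.4,0,0],"delta_rot":[0,0,0],"jaw":6},
  ],
)

```text
time: 20.6
tool_pos: [0.6546, 0.0951, 0.2496]
tool_rot: [0.0, 0.794, 0.608, -0.0]
contact_force: [0.1, 0.2, -0.1]
gripper_width: 0.701
grasp_force: 0.0
```

```bash
cat > knob.py <<'E'
import sys
from h import *
f=grab_frame("wrist"); cv2.imwrite(f"pics/{sys.argv[1]}.png",f["pixels"])
o=np.array([.6123,-.0643]); yaw=-.2564; c,s=np.cos(yaw),np.sin(yaw)
w=pts(f); d=w[...,:2]-o; z=w[...,2]
lx=d[...,0]*c+d[...,1]*s; ly=-d[...,0]*s+d[...,1]*c
for lo in (.125,.15):
    k=(abs(lx)<.02)&(z>lo)&(z<.165)&(ly>.03)&(ly<.2)
    print(k.sum(),"lx",np.percentile(lx[k],[3,50,97]),"ly",np.percentile(ly[k],[3,50,97]),z[k].max())
b=[np.median(a[k]) for a in (lx,ly)]; p=(o+np.array([b[0]*c-b[1]*s,b[0]*s+b[1]*c]))*1000
k=(abs(lx)<.02)&(abs(ly)<.03)&(z>.05)&(z<.13)
if k.any(): print("stack",np.percentile(z[k],[5,50,95]))
plan((*p,146,1.3144))
E
python3 knob.py w11
```

```text
441 lx [-0.00583464  0.00021818  0.00624358] ly [0.16288661 0.17123142 0.17458897] 0.1587960741077175
303 lx [-0.00561502  0.00019673  0.0059725 ] ly [0.16242601 0.16894479 0.1743215 ] 0.1587960741077175
stack [0.10591866 0.10691559 0.10789131]
t 20.65 now [654.6  95.3 249.7] F [-0.6  0.5  0.6] w 59.8 g 0.0
[ 0.39 -0.03 10.37] [ 0.     0.    -0.008]
```

>>> send_rows(
  steps=[
    {"translation":[0.35,0,4],"delta_rot":[0,0,0],"jaw":6},
    {"translation":[0.35,0,8],"delta_rot":[0,0,0],"jaw":6},
    {"translation":[0.35,0,10],"delta_rot":[0,0,0],"jaw":6},
    {"translation":[0.35,0,10.3],"delta_rot":[0,0,0],"jaw":6},
    {"translation":[0.35,0,10.3],"delta_rot":[0,0,0],"jaw":0.8},
    {"translation":[0.35,0,10.3],"delta_rot":[0,0,0],"jaw":0.8},
    {"translation":[0.35,0,10.3],"delta_rot":[0,0,0],"jaw":0.8},
    {"translation":[0.35,0,10.3],"delta_rot":[0,0,0],"jaw":0.8},
  ],
)

```text
time: 21.45
tool_pos: [0.6557, 0.1005, 0.1494]
tool_rot: [-0.0, 0.793, 0.609, 0.0]
contact_force: [-5.4, 0.9, 5.7]
gripper_width: 0.138
grasp_force: 58.6
```

>>> send_rows(
  steps=[
    {"translation":[0,0,0],"delta_rot":[0,0,0],"jaw":0.8},
    {"translation":[0,0,0],"delta_rot":[0,0,0],"jaw":0.8},
    {"translation":[0,0,0],"delta_rot":[0,0,0],"jaw":0.8},
    {"translation":[0,0,0],"delta_rot":[0,0,0],"jaw":0.8},
    {"translation":[0,0,0],"delta_rot":[0,0,0],"jaw":0.8},
    {"translation":[0,0,0],"delta_rot":[0,0,0],"jaw":0.8},
    {"translation":[0,0,0],"delta_rot":[0,0,0],"jaw":0.8},
    {"translation":[0,0,0],"delta_rot":[0,0,0],"jaw":0.8},
  ],
)

```text
time: 22.25
tool_pos: [0.6557, 0.1005, 0.1494]
tool_rot: [-0.0, 0.793, 0.609, 0.0]
contact_force: [-4.5, -0.3, 5.2]
gripper_width: 0.135
grasp_force: 58.5
```

```bash
python3 - <<'E'
from h import *
q=60; plan((612.3+q*.2536,-64.3+q*.967,146,1.3144))
E
```

```text
t 22.25 now [655.7 100.5 149.4] F [-4.5 -0.3  5.2] w 11.5 g 58.50441813468933
[-11.04   0.04   0.34] [ 0.    -0.001 -0.005]
```

>>> send_rows(
  steps=[
    {"translation":[-1,0,-0.1],"delta_rot":[0,0,0],"jaw":0.8},
    {"translation":[-3,0,-0.1],"delta_rot":[0,0,0],"jaw":0.8},
    {"translation":[-5,0,-0.1],"delta_rot":[0,0,0],"jaw":0.8},
    {"translation":[-7,0.05,-0.1],"delta_rot":[0,0,0],"jaw":0.8},
    {"translation":[-8.5,0.05,-0.1],"delta_rot":[0,0,0],"jaw":0.8},
    {"translation":[-9.7,0.05,-0.1],"delta_rot":[0,0,0],"jaw":0.8},
    {"translation":[-10.5,0.05,-0.1],"delta_rot":[0,0,0],"jaw":0.8},
    {"translation":[-10.9,0.05,-0.1],"delta_rot":[0,0,0],"jaw":0.8},
  ],
)

```text
time: 23.05
tool_pos: [0.6284, -0.0029, 0.1495]
tool_rot: [-0.002, 0.794, 0.608, 0.004]
contact_force: [1.2, 20.0, 3.6]
gripper_width: 0.137
grasp_force: 59.0
```

```bash
python3 - <<'E'
from h import *
q=60; plan((612.3+q*.2536,-64.3+q*.967,148,1.3144))
E
```

```text
t 23.05 now [628.4  -2.9 149.5] F [ 1.2 20.   3.6] w 11.7 g 58.99774432182312
[-0.35 -0.    0.15] [ 0.001 -0.009 -0.007]
```

>>> send_rows(
  steps=[
    {"translation":[-0.1,0,0],"delta_rot":[0,0,0],"jaw":0.8},
    {"translation":[-0.2,0,0],"delta_rot":[0,0,0],"jaw":0.8},
    {"translation":[-0.3,0,0],"delta_rot":[0,0,0],"jaw":0.8},
    {"translation":[-0.3,0,0],"delta_rot":[0,0,0],"jaw":0.8},
    {"translation":[-0.3,0,0],"delta_rot":[0,0,0],"jaw":0.8},
    {"translation":[-0.3,0,0],"delta_rot":[0,0,0],"jaw":0.8},
    {"translation":[-0.3,0,0],"delta_rot":[0,0,0],"jaw":0.8},
    {"translation":[-0.3,0,0],"delta_rot":[0,0,0],"jaw":0.8},
  ],
)

```text
time: 23.85
tool_pos: [0.6284, -0.003, 0.1496]
tool_rot: [-0.003, 0.793, 0.609, 0.005]
contact_force: [1.2, 18.9, 2.8]
gripper_width: 0.135
grasp_force: 58.9
```

>>> send_rows(
  steps=[
    {"translation":[0.1,0,0],"delta_rot":[0,0,0],"jaw":4},
    {"translation":[0.1,0,0],"delta_rot":[0,0,0],"jaw":4},
    {"translation":[0.1,0,0],"delta_rot":[0,0,0],"jaw":4},
    {"translation":[0.1,0,0],"delta_rot":[0,0,0],"jaw":4},
    {"translation":[0.1,0,-4],"delta_rot":[0,0,0],"jaw":4},
    {"translation":[0.1,0,-8],"delta_rot":[0,0,0],"jaw":4},
    {"translation":[0.1,0,-10],"delta_rot":[0,0,0],"jaw":4},
    {"translation":[0.1,0,-10],"delta_rot":[0,0,0],"jaw":4},
  ],
)

```text
time: 24.65
tool_pos: [0.6295, -0.0081, 0.2529]
tool_rot: [0.003, 0.794, 0.608, 0.003]
contact_force: [-0.4, -0.4, -0.1]
gripper_width: 0.467
grasp_force: 0.0
```

```bash
python3 knob.py w12
```

```text
426 lx [-5.89482177e-03  2.39418394e-05  6.15533069e-03] ly [0.05622994 0.06454817 0.06801363] 0.15876953429609214
291 lx [-5.83475759e-03  3.84933038e-05  5.87240821e-03] ly [0.05599147 0.06224208 0.06779604] 0.15876953429609214
stack [0.10593361 0.10718492 0.12068144]
t 24.7 now [628.3  -7.8 249.8] F [-0.  -0.4 -1. ] w 39.8 g 0.0
[ 0.35 -0.16 10.38] [ 0.004 -0.    -0.006]
```

View pics/w12.png

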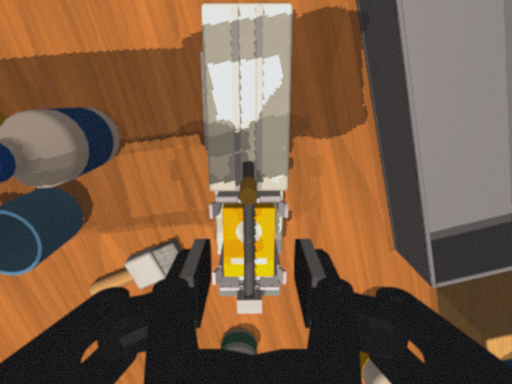

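The view shows yellow on top at (248,240), the bolt across the mouth to the keeper at (249,300), and the knob at (249,190). I'll check its travel against the coin box ends in one frame.

```bash
python3 - <<'E'
from h import *
f=grab_frame("wrist"); np.savez("w13.npz",**f)
o=np.array([.6123,-.0643]); yaw=-.2564; c,s=np.cos(yaw),np.sin(yaw)
w=pts(f); d=w[...,:2]-o; z=w[...,2]*1000
lx=(d[...,0]*c+d[...,1]*s)*1000; ly=(-d[...,0]*s+d[...,1]*c)*1000
def band(m,a,b,st=1):
    for y in np.arange(a,b,st):
        k=m&(ly>=y)&(ly<y+st)
        if k.any(): print(y,k.sum(),np.round(np.percentile(z[k],[10,50,90])),end="; ")
    print()
k0=(abs(abs(lx)-20)<6)
print("near");band(k0,46,56); print("far");band(k0,190,204)
print("bolt/keeper");band(abs(lx)<3,-64,-38); print("knob"); k=(abs(lx)<9)&(z>152); print(np.percentile(ly[k],[0.5,50,99.5]))
E
```

```text
near
46 73 [113. 114. 275.]; 47 108 [112. 255. 275.]; 48 72 [248. 268. 275.]; 49 80 [245. 267. 276.]; 50 82 [244. 265. 276.]; 51 73 [247. 267. 276.]; 52 121 [108. 258. 276.]; 53 105 [108. 261. 276.]; 54 109 [109. 261. 276.]; 55 126 [109. 259. 276.]; 
far
190 45 [108. 109. 110.]; 191 51 [108. 109. 110.]; 192 47 [108. 109. 110.]; 193 47 [108. 109. 110.]; 194 55 [108. 109. 110.]; 195 52 [108. 109. 110.]; 196 38 [108. 109. 110.]; 197 54 [107. 108. 109.]; 198 24 [107. 107. 108.]; 199 12 [105. 106. 106.]; 
bolt/keeper
-62 1 [126. 126. 126.]; -61 6 [126. 127. 127.]; -60 5 [126. 127. 127.]; -59 7 [126. 127. 128.]; -58 5 [126. 127. 128.]; -57 11 [127. 127. 128.]; -56 4 [126. 127. 127.]; -55 7 [126. 126. 127.]; -54 5 [126. 127. 127.]; -53 7 [126. 127. 128.]; -52 6 [126. 127. 128.]; -51 9 [126. 127. 128.]; -50 6 [126. 127. 128.]; -49 10 [120. 126. 127.]; -48 18 [120. 122. 127.]; -47 21 [120. 125. 127.]; -46 8 [119. 120. 121.]; -45 4 [120. 121. 121.]; -44 5 [120. 121. 121.]; -43 10 [120. 120. 121.]; -42 7 [119. 120. 121.]; -41 5 [120. 120. 121.]; -40 8 [119. 120. 121.]; -39 7 [120. 121. 121.]; 
knob
[56.32881552 68.40441013 69.90572926]
```

The keeper mouth (-47.5 mm) and coin box end (198.5 mm) match the description. The knob sits at about 62 mm, so the bolt's travel is about 0.110 m, and it came up hard against the end stop. The arm is clear, so I'm handing in.

```bash
python3 -c "
from plant import *
print(job_done())"
```

```text
the job is handed in; nothing more can be done
None
```

I loaded the column blue, green, yellow from the bottom, slid the bolt to its stop in the keeper (about 0.110 m of travel as measured by camera), and handed the job in with the arm clear; hand-in returned no verdict, so the result isn't confirmed.

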